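# Walk the backing block round to the fence

## Robot

A 7-joint arm with a two-finger parallel gripper is mounted at the origin on the work surface. World frame = base frame: x ahead of the robot, y to its left, z up, the work surface at z = 0. Lengths are in mm, angles in rad, forces in N, time in s.
With the tool pointing down it reaches from about 425 to 950 mm from the base axis. Payload 4.7 kg.
Tool frame: the origin (TCP) lies at the very end of the fingers, on their centre line; the grasp point (between the pads) lies bot.hold_point_z behind it (bot.hold_point_z is the distance from the TCP to the grasp point, in mm); y points along the fingers, x is the direction in which the jaws open and shut, and the axes are right-handed (so a half turn about y gives the same grasp; the last joint's range is limited). The gripper opens to 85 mm and grips with 20 to 120 N. Pads are 22 mm wide; open, the fingers measure 114 mm over their backs; the gripper's body (76 mm by 85 mm) begins 54 mm behind the grasp point. The pads swing forward as they close: fully open they stand 13 mm farther back than shut.
Start: joints at [-1.368, 0.469, -0.049, 1.532, 0.024, 1.141, -0.082], TCP at [155.025, 656.975, 231.335] pointing down, gripper open.
Joint ranges: [-2.59, 2.59], [-0.33, 1.99], [-1.39, 1.29], [0.1, 2.45], [-1.04, 4.18], [0.21, 1.99], [-2.66, 2.66]. Speed limits (rad/s): [2.57, 2.57, 3.14, 3.14, 3.14, 3.14, 3.14].

## Interface

Orientations are given as a unit quaternion [w, x, y, z].
In Python, from rig import bot, viewer gives the robot as it stands. The module is installed in compiled form; this text tells all that it offers.
- The arm moves only by the tool step_arm, never from a script. Its argument "commands" is a list of rows, each an object of numbers: "dx", "dy", "dz": the shift along the tool's x, y, z in m; "roll": the turn about the tool's y in degrees. A call has 1 to 12 rows; each row shifts and turns the commanded pose from where the row before left it, along the tool's axes as they then stand; what a row does not reach is not made up. A row lasts 1/8 s, in which the tool goes at most 62.5 mm and 10.7 degrees, less where a joint would pass 70% of its speed; a pose out of reach is approached as far as the arm can. A call with a gripper value outside its range is refused whole. "hand" is the closure, from 0 (fully open) to 1 (shut), set as the call begins (left out, the last holds). The fingers move at their own pace and stop on an object; "force" is the grip in N (left out, the last holds). Time passes only in rows, so rows that do not move let the fingers close. It gives the time, the measured TCP pose, the force and the opening at its end, in the units of the state.
- bot.state(): the state, without advancing time (a new reading comes with each control period).
- viewer.grab_frame(name): name is "scene" or "top" or "wrist"; returns the picture (420x560x3 uint8, red, green, blue); there is no depth.
- viewer.get_calibration(name): a dict with "vfov" (degrees; the focal length in pixels is half the picture's height over the tangent of half this angle, whatever the lens; pixels are square), "cx", "cy" (the principal point, pixels), "R" (3x3) and "t" (3): a world point X has camera coordinates R X + t; the wrist camera has in their place "T_tool_cam" (4x4, takes a point from camera to tool coordinates, whose origin is the TCP and whose axes are the tool frame's). Camera axes: x right, y down, z forward; pixel columns grow to the right and rows downward; lengths in mm; the calibration is good to about 2 mm. A picture is of the moment at which its call begins: read the wrist's pose just before it. get_calibration takes no time and is no camera call.
- bot.close_job(): hands the job in, once; it reports no verdict.
Trained networks look in the newest picture that a camera, given by its name, has taken for a name from the list of things; names that differ only in an ending like _2 or _b are one class to them, and where a whole thing is asked for, a point or a joint stands for the part that bears it (a point fixed in the world has none). Each returns a list of dicts, best first, with "confidence" (0 to 1); they miss things now and then, are a little off and sometimes report something else, mostly with a low value. They report only what shows in the picture. A call takes as long as a camera call.
- viewer.recognise(camera, target): "centre" ([x, y, z] in mm, in world coordinates, good to about 4 mm: the middle of the surface that is visible of it).
- viewer.landmark_of(camera, target): "centre" ([x, y, z] in mm, in world coordinates, good to about 4 mm: a listed point, or the origin of a listed thing).
The state is a dict: "clock": time; "q": joint angles; "joint_velocities": joint speeds; "joint_efforts": joint torques, N m; "tool_pos": TCP position; "ee_rot": TCP orientation; "ft_force": force on the tool from outside, world axes, zero at the start; "wrist_torque": the same for the moment, N m; "gripper_width": finger opening in mm.
Only numpy, scipy, OpenCV 4.12 (cv2) and the standard library are available. Lean on these libraries where they do the work, as an engineer would, in place of code of your own. Each camera call takes 0.05 s, during which the arm holds its last target.

## Task

The heavy cast-iron backing block stands askew in front of the bench's steel fence. With the fingertips, walk it round on the spot, pushing alternate corners so that its middle strays no more than 6 cm, until its stepped side faces the fence squarely; then push it up so that its foot lies flush against the fence, with no end hanging past the end of the fence. Slide it on the bench, never lift or tip it, and leave the other things where they lie.

Things in the scene. Friction and masses are not known exactly. Their poses are not given: they have to be found in the camera images.
- fence: Fence: bare angle-steel bar, 320 mm long, bolted down; place and yaw vary. Its upright leg, 40 mm high, 5 mm thick, shows a flat face to the robot; the other leg lies 40 mm deep behind it, with three bolt heads 15 mm high. Origin: on the bench, middle of the flat face. x points away from the robot, square to the face (the block belongs on the -x side); y runs along the fence.
- block: Backing block: plain cast iron, 2.9 to 4.3 kg, 110 mm (x) by 125 mm (y), 50 mm high, loose; two tapped holes in its top. A step runs along its +x side only: the lower 23 mm (foot) reach 55 mm from the centre, the wall above is set back to 37 mm. Origin: centre of its underside. x points out of the stepped side. Starts 49 to 86 degrees anticlockwise (from above) of facing the fence.
- step_left (a point): The point at the left (+y of the block) end of the foot's front edge, on the stepped side: 55 mm in x and 62.5 mm in y from the block's centre, 13 mm above the bench.
- step_right (a point): The same point at the right (-y of the block) end of the foot's front edge.
- block_mid (a point): The block's centre, 25 mm above the bench. The block stands on four small ground feet, 3 mm high, 36 mm (x) and 42 mm (y) from the centre, and slides when pushed level with 7 to 15 N; pushed near a corner it turns and slides. At the start the centre is 150 to 175 mm in front of the fence.
- hammer: A hammer lying on the bench to the left, 280 mm long, wooden handle. Origin at the middle of its length. Bystander.
- offcut: A small pine offcut standing on end left of the block, 36 x 28 mm and 50 mm high. Origin: centre of its underside. Bystander.
- strip: A pine strip, 220 x 20 x 12 mm, lying to the right of the block, its length along its x. Origin: centre of its underside. Bystander.
- square: A try square lying to the right, towards the robot: wooden stock 100 mm long (along y) and 14 mm high, steel blade 134 mm long (along x, from the stock). Origin: under the middle of the stock. Bystander.
- glue: A glue bottle, 52 mm across and 150 mm high, standing just beyond the fence's left end. Origin: centre of its underside. Bystander.

How it is judged:
By the outcome, as a careful person would: the job done as asked, in the order asked, and still so for the second after the job is handed in, with the robot touching nothing.
It also fails if it takes over 64 s, if anything falls off the work surface, if the arm or the gripper's body presses on something with over 40 N, if the wrist force passes 120 N, or if a joint passes its speed limit or range.

## Working session

There is one attempt and no reset: what is moved stays moved. The work goes in short steps, Python scripts to look and compute and a tool call to move; the robot and the scene stay as the last step left them, time stands still between calls to the robot, and variables do not carry over. Pictures are saved under pics/ and viewed, and the job is handed in when it is done.

Besides the shell and the picture viewer there is one more tool, called after ">>>" in YAML: its name, and indented under it one key for each argument. step_arm: Moves the arm, as the interface text tells. Its arguments: {"type":"object","properties":{"commands":{"type":"array"},"hand":{"type":"number"},"force":{"type":"number"}},"required":["commands"]}

```bash
mkdir -p pics; ls
python3 - <<'E'
from rig import bot, viewer
import cv2, numpy as np
np.set_printoptions(precision=2,suppress=True)
s=bot.state(); print(s, bot.hold_point_z)
for c in ["scene","top"]:
    im=viewer.grab_frame(c); cv2.imwrite(f"pics/{c}0.png",im[:,:,::-1]); print(c,viewer.get_calibration(c))
for t in ["fence","block","step_left","step_right","block_mid","offcut","strip","square","glue","hammer"]:
    r=viewer.landmark_of("top",t); print(t,[(np.round(a["centre"],1),round(a["confidence"],2)) for a in r[:2]])
print(viewer.get_calibration("wrist"),bot.state()["clock"])
E
```

```text
pics
{'clock': 0.0, 'q': array([-1.37,  0.47, -0.05,  1.53,  0.02,  1.14, -0.08]), 'joint_velocities': array([-0., -0., -0., -0.,  0.,  0., -0.]), 'joint_efforts': array([  0.  , -51.03,  -0.05, -23.77,   0.01,   0.01,   0.  ]), 'tool_pos': array([154.9 , 656.39, 230.24]), 'ee_rot': array([-0.55,  0.55,  0.44, -0.44]), 'ft_force': array([-0.54,  0.04,  0.03]), 'wrist_torque': array([0.05, 0.  , 0.01]), 'gripper_width': 85.31277994664207} 18.700000000000003
scene {'vfov': 48.16200793558424, 'cx': 274.9560925083515, 'cy': 207.41749838297866, 'R': array([[ 0.65,  0.76, -0.01],
       [ 0.53, -0.46, -0.71],
       [-0.55,  0.45, -0.7 ]]), 't': array([-440.69, -279.8 , 1300.37])}
top {'vfov': 44.75378664577449, 'cx': 280.2869364991272, 'cy': 203.27430295248632, 'R': array([[-0.01, -1.  , -0.01],
       [-1.  ,  0.01, -0.09],
       [ 0.09,  0.01, -1.  ]]), 't': array([  48.22,  608.87, 1090.5 ])}
fence [(array([702.6, -14.3,   3. ]), 0.9)]
block [(array([551.6,  26.3,   0.8]), 0.89), (array([ 451. , -229.3,    1.6]), 0.53)]
step_left [(array([549.8, 108.2,  10. ]), 0.82)]
step_right []
block_mid [(array([552.5,  24.2,  27.1]), 0.73)]
offcut [(array([673.7, 198.4,   4.4]), 0.54)]
strip [(array([ 619. , -227.8,   -2.4]), 0.93)]
square [(array([ 445.7, -232.3,    0. ]), 0.98), (array([701.9, -11.6,   2.8]), 0.24)]
glue []
hammer [(array([608.5, 297.8,  -1.7]), 0.81)]
{'vfov': 69.65224698993497, 'cx': 281.1858396006313, 'cy': 210.51338408592545, 'T_tool_cam': array([[   1.  ,   -0.  ,    0.  ,   -0.22],
       [  -0.  ,   -0.32,    0.95, -142.86],
       [   0.  ,   -0.95,   -0.32,   82.51],
       [   0.  ,    0.  ,    0.  ,    1.  ]])} 0.6
```

View pics/top0.png

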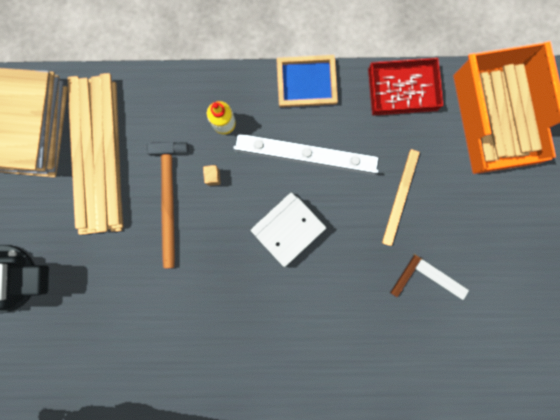

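View pics/scene0.png

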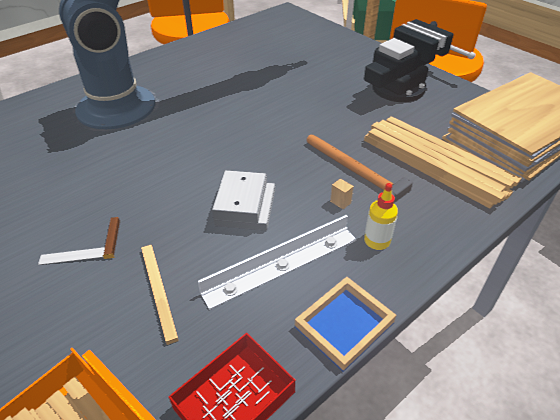

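Run:
```python
import cv2
im=cv2.imread("pics/top0.png"); c=im[120:280,220:400]; cv2.imwrite("pics/crop0.png",cv2.resize(c,None,fx=4.4,fy=3.75*1.0,interpolation=cv2.INTER_CUBIC) if 0 else cv2.resize(c,None,fx=3.7,fy=3.7,interpolation=cv2.INTER_CUBIC))
```

```text
(no output)
```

View pics/crop0.png

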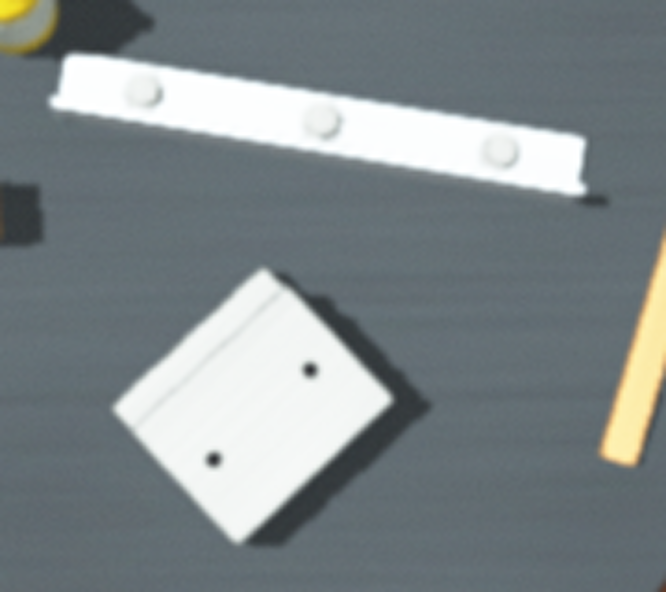

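```bash
cat > h.py <<'E'
import numpy as np, cv2
from rig import bot, viewer
np.set_printoptions(precision=1,suppress=True)
def ray(cam,uv,z):
    k=viewer.get_calibration(cam); f=210/np.tan(np.radians(k["vfov"]/2))
    R=np.array(k["R"]);t=np.array(k["t"])
    d=R.T@np.array([(uv[0]-k["cx"])/f,(uv[1]-k["cy"])/f,1]); o=-R.T@t
    return (o+d*(z-o[2])/d[2])[:2]
def proj(cam,X):
    k=viewer.get_calibration(cam); f=210/np.tan(np.radians(k["vfov"]/2))
    c=np.array(k["R"])@X+np.array(k["t"]); return np.array([k["cx"]+f*c[0]/c[2],k["cy"]+f*c[1]/c[2]])
def fit(B,Z):
    # B local pts, Z world pts -> yaw, t
    B=np.array(B);Z=np.array(Z);b=B-B.mean(0);z=Z-Z.mean(0)
    a=np.arctan2((b[:,0]*z[:,1]-b[:,1]*z[:,0]).sum(),(b*z).sum())
    c,s=np.cos(a),np.sin(a);R=np.array([[c,-s],[s,c]]);t=Z.mean(0)-R@B.mean(0)
    return a,t,np.linalg.norm(Z-(B@R.T+t),axis=1)
E
python3 - <<'E'
from h import *
u=lambda p:((p[0]+.5)/3.7-.5+220,(p[1]+.5)/3.7-.5+120)
Z=[ray("top",u(p),z) for p,z in [((115,408),23),((263,268),23),((392,400),50),((240,545),50)]]
a,t,e=fit([(55,62.5),(55,-62.5),(-55,-62.5),(-55,62.5)],Z); print("block",np.degrees(a),t,e)
L=ray("top",u((52,104)),40);R=ray("top",u((583,192)),40); print(L,R,np.linalg.norm(L-R))
d=(L-R)/np.linalg.norm(L-R); fy=np.degrees(np.arctan2(d[1],d[0]))-90; m=(L+R)/2; print("fence yaw",fy,m)
n=np.array([d[1],-d[0]]);print("dist",n@(m-t),"along",d@(t-m), "rel", np.degrees(a)-fy)
print(Z)
E
```

```text
block 42.607164046045604 [552.8  26.2] [2.3 1.5 2.3 1.5]
[732.  142.8] [ 675.5 -170.5] 318.37327762840545
fence yaw -10.215389815450976 [703.8 -13.8]
dist 155.6803533263167 along 12.676444961974388 rel 52.82255386149658
[array([551.9, 107.4]), array([634.5,  18.5]), array([553.6, -54.9]), array([471.2,  34. ])]
```

```bash
cat >> h.py <<'E'
from scipy.spatial.transform import Rotation as Ro
def tool():
    s=bot.state(); q=s["ee_rot"]; return np.array(s["tool_pos"]),Ro.from_quat([q[1],q[2],q[3],q[0]]).as_matrix(),s
def yaw(R): return np.degrees(np.arctan2(R[1,0],R[0,0]))
def plan(target,y=None):
    p,R,s=tool(); d=R.T@(np.array(target)-p); print("from",p,"yaw",yaw(R),"tool d (m)",np.round(d/1000,4),"F",s["ft_force"],s["clock"])
def d2(vec,yawdeg): # world vec -> tool (x,y,z) for vertical tool of given x-yaw: y down, z = x cross y
    a=np.radians(yawdeg);x=np.array([np.cos(a),np.sin(a),0]);yy=np.array([0,0,-1.]);z=np.cross(x,yy)
    v=np.array(vec,float);return np.round(np.array([x@v,yy@v,z@v])/1000,4)
E
python3 - <<'E'
from h import *
p,R,s=tool();print(R,yaw(R))
a=np.radians(42.6);t=np.array([552.8,26.2]);M=np.array([[np.cos(a),-np.sin(a)],[np.sin(a),np.cos(a)]])
for n,l in dict(A=(-55-25,45),B=(55+25,-45),C=(40,62.5+25),D=(-40,-62.5-25)).items(): print(n,M@l+t)
plan([0,0,150])
E
```

```text
[[ 0.2 -0.  -1. ]
 [ 1.   0.   0.2]
 [ 0.  -1.   0. ]] 76.71804222063271
A [463.5   5.2]
B [642.1  47.2]
C [523.  117.7]
D [582.6 -65.3]
from [155.  657.  231.3] yaw 76.71804222063271 tool d (m) [-0.7  0.1 -0. ] F [ 0.1  0.4 -0.7] 0.6
```

```bash
cat >> h.py <<'E'
FY=-10.2; FM=np.array([703.8,-13.8]); _a=np.radians(FY); FR=np.array([[np.cos(_a),-np.sin(_a)],[np.sin(_a),np.cos(_a)]])
def w2f(p): return FR.T@(np.array(p)[:2]-FM)
def fpos():
    p,R,s=tool(); print("fence xy",w2f(p),"z",p[2],"relyaw",yaw(R)-FY-90,"F",FR.T@s["ft_force"][:2],s["ft_force"][2],"M",s["wrist_torque"],"w",s["gripper_width"],"t",s["clock"]); return np.append(w2f(p),p[2])
def rot(d): d=np.radians(d);return np.array([[np.cos(d),-np.sin(d)],[np.sin(d),np.cos(d)]])
E
python3 - <<'E'
from h import *
p=fpos()
c=w2f([552.8,26.2]);r=52.8
tcp=rot(r)@[-55-12,48]+c-[11,14.5]; print(c,"tcp",tcp,"dx,dz from yaw 79.8:",tcp[1]-p[1],-(tcp[0]-p[0]), "dir",rot(r)@[1,0])
print("world",FR@tcp+FM)
E
```

```text
fence xy [-658.9  563. ] z 231.33304617143267 relyaw -3.0819577793672863 F [0.  0.5] -0.6972677588418589 M [-0.   0.   0.1] w 85.70654564627016 t 0.6
[-155.7   12.6] tcp [-245.4  -26.2] dx,dz from yaw 79.8: -589.21278620641 -413.43357822217445 dir [0.6 0.8]
world [457.6   3.9]
```

>>> step_arm:
  commands:
    - {"roll":-3.1}
    - {"dx":-0.036,"dz":-0.05}
    - {"dx":-0.036,"dz":-0.05}
    - {"dx":-0.036,"dz":-0.05}
    - {"dx":-0.036,"dz":-0.05}
    - {"dx":-0.036,"dz":-0.05}
    - {"dx":-0.036,"dz":-0.05}
    - {"dx":-0.053,"dz":-0.016}
    - {"dx":-0.053,"dz":-0.016}
    - {"dx":-0.053,"dz":-0.016}
    - {"dx":-0.053,"dz":-0.016}
    - {"dx":-0.053,"dz":-0.016}
  hand: 1
  force: 40

```text
schema error: expected keys dx, dy, dz, roll
```

>>> step_arm:
  commands:
    - {"dx":-0.053,"dz":-0.016,"dy":0.02}
    - {"dx":-0.053,"dz":-0.016,"dy":0.03}
    - {}

```text
schema error: expected keys dx, dy, dz, roll
```

```bash
python3 -c "
from h import *
im=viewer.grab_frame('top'); cv2.imwrite('pics/top1.png',im[:,:,::-1]); fpos()
im=viewer.grab_frame('wrist'); cv2.imwrite('pics/w1.png',im[:,:,::-1])"
```

```text
fence xy [-658.9  563. ] z 231.30640515683322 relyaw -3.0796064783204713 F [ 0.1 -0.1] -0.521184634663238 M [-0. -0.  0.] w 85.25608791295323 t 0.65
```

View pics/top1.png

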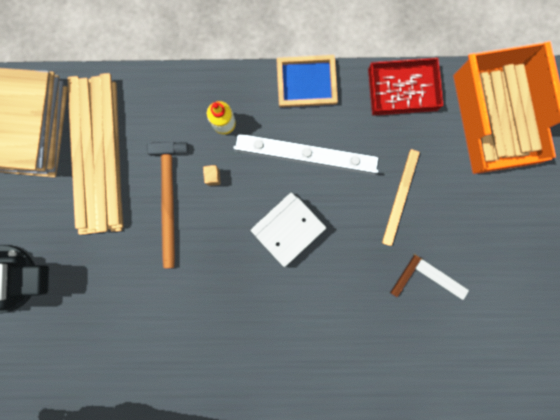

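View pics/w1.png

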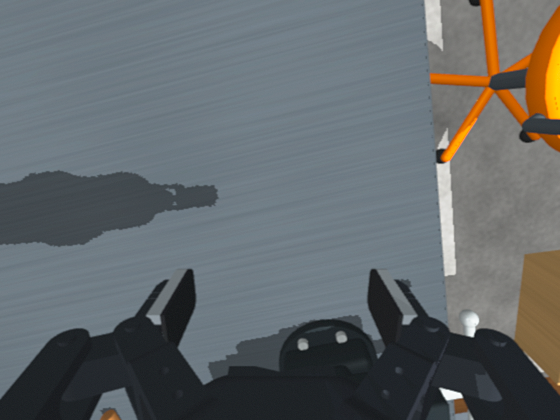

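All four keys are needed in each row; the scene is unchanged.

>>> step_arm:
  commands:
    - {"dx":0,"dy":0,"dz":0,"roll":-3.1}
    - {"dx":-0.036,"dy":0,"dz":-0.05,"roll":0}
    - {"dx":-0.036,"dy":0,"dz":-0.05,"roll":0}
    - {"dx":-0.036,"dy":0,"dz":-0.05,"roll":0}
    - {"dx":-0.036,"dy":0,"dz":-0.05,"roll":0}
    - {"dx":-0.036,"dy":0,"dz":-0.05,"roll":0}
    - {"dx":-0.036,"dy":0,"dz":-0.05,"roll":0}
    - {"dx":-0.053,"dy":0,"dz":-0.016,"roll":0}
    - {"dx":-0.053,"dy":0,"dz":-0.016,"roll":0}
    - {"dx":-0.053,"dy":0,"dz":-0.016,"roll":0}
    - {"dx":-0.053,"dy":0,"dz":-0.016,"roll":0}
    - {"dx":-0.053,"dy":0,"dz":-0.016,"roll":0}
  hand: 1
  force: 40

```text
clock: 2.2
tool_pos: [444.2, 114.6, 231.7]
ee_rot: [-0.542, 0.542, 0.454, -0.453]
ft_force: [1.0, -0.6, 0.1]
gripper_width: 0.2
```

>>> step_arm:
  commands:
    - {"dx":-0.053,"dy":0.02,"dz":-0.016,"roll":0}
    - {"dx":-0.053,"dy":0.03,"dz":-0.016,"roll":0}
    - {"dx":0,"dy":0,"dz":0,"roll":0}

```text
clock: 2.58
tool_pos: [455.3, 2.3, 180.0]
ee_rot: [0.545, -0.544, -0.45, 0.453]
ft_force: [-0.3, 1.3, 0.6]
gripper_width: 0.2
```

```bash
python3 -c "
from h import *
im=viewer.grab_frame('top'); cv2.imwrite('pics/top1b.png',im[:,:,::-1]); fpos()
im=viewer.grab_frame('wrist'); cv2.imwrite('pics/w1b.png',im[:,:,::-1])"
```

```text
fence xy [-247.   -25.3] z 180.9568624512726 relyaw -0.2387691291402234 F [-0.2  0.5] 0.5659345147696992 M [-0.  0.  0.] w 0.11246120326107947 t 2.625
```

View pics/top1b.png

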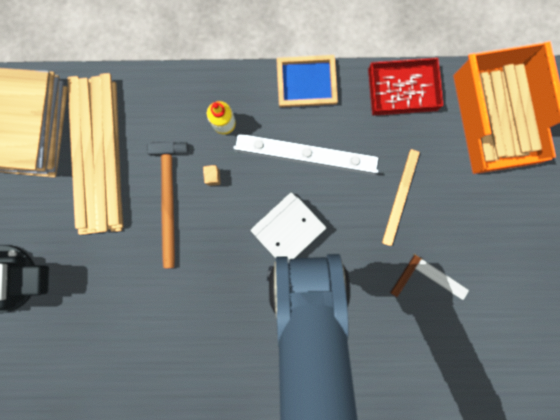

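View pics/w1b.png

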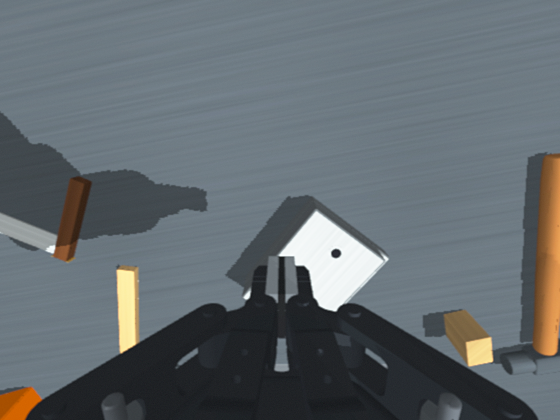

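>>> step_arm:
  commands:
    - {"dx":0,"dy":0.056,"dz":0,"roll":0}
    - {"dx":0,"dy":0.056,"dz":0,"roll":0}
    - {"dx":0,"dy":0.054,"dz":0,"roll":0}
    - {"dx":0,"dy":0,"dz":0,"roll":0}
    - {"dx":0.004,"dy":0,"dz":-0.003,"roll":0}
    - {"dx":0.004,"dy":0,"dz":-0.003,"roll":0}
    - {"dx":0.004,"dy":0,"dz":-0.003,"roll":0}
    - {"dx":0.004,"dy":0,"dz":-0.003,"roll":0}

```text
clock: 3.68
tool_pos: [467.3, 16.4, 16.8]
ee_rot: [0.544, -0.542, -0.45, 0.456]
ft_force: [-14.6, -17.1, 20.0]
gripper_width: -0.0
```

```bash
python3 -c "
from h import *
im=viewer.grab_frame('wrist'); cv2.imwrite('pics/w2.png',im[:,:,::-1]);fpos()"
```

```text
fence xy [-238.2  -12.3] z 16.697257868042737 relyaw -0.13821769002700535 F [ -9.4 -12.9] 12.745754402150892 M [-2.1  2.1  0. ] w 0.26246096925817125 t 3.725
```

View pics/w2.png

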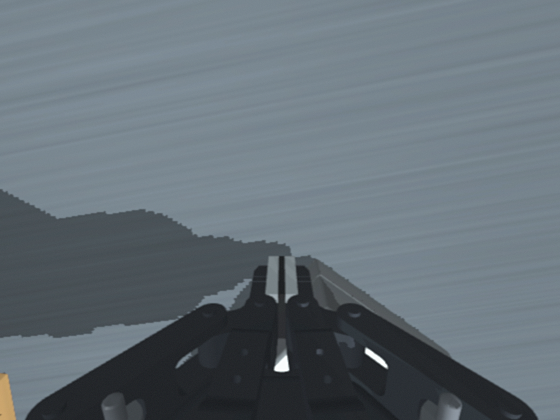

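>>> step_arm:
  commands:
    - {"dx":0.004,"dy":0,"dz":-0.003,"roll":0}
    - {"dx":0.004,"dy":0,"dz":-0.003,"roll":0}
    - {"dx":0.004,"dy":0,"dz":-0.003,"roll":0}
    - {"dx":0.004,"dy":0,"dz":-0.003,"roll":0}
    - {"dx":0.004,"dy":0,"dz":-0.003,"roll":0}

```text
clock: 4.35
tool_pos: [478.2, 33.7, 15.4]
ee_rot: [0.547, -0.538, -0.446, 0.46]
ft_force: [-21.8, -8.5, 19.7]
gripper_width: -0.4
```

```bash
cat >> h.py <<'E'
def look(n,cam="top"):
    im=viewer.grab_frame(cam); cv2.imwrite(f'pics/{n}.png',im[:,:,::-1]); 
    P={}
    for t in ["block","step_left","step_right","block_mid"]:
        r=viewer.landmark_of(cam,t); 
        if r: P[t]=np.array(r[0]["centre"])[:2]; print(t,P[t],round(r[0]["confidence"],2))
    L=dict(block=(0,0),block_mid=(0,0),step_left=(55,62.5),step_right=(55,-62.5))
    if len(P)>1:
        a,t,e=fit([L[k] for k in P],[P[k] for k in P]); print("net: rel yaw",np.degrees(a)-FY,"fence pos",w2f(t),"res",e)
    fpos(); c=im[130:280,220:390]; cv2.imwrite(f'pics/{n}c.png',cv2.resize(c,None,fx=4,fy=4,interpolation=cv2.INTER_CUBIC)[:,:,::-1])
E
python3 -c "
from h import *
look('t2')"
```

```text
block [562.   31.8] 0.71
step_left [572. 114.] 0.97
step_right [646.6  10.6] 0.95
block_mid [563.6  29.9] 0.7
net: rel yaw 45.5242532994841 fence pos [-145.8   18.9] res [2.  0.6 2.2 0.8]
fence xy [-229.5    8.2] z 15.336918894764452 relyaw -0.018973935681813714 F [-17.4  -9.9] 15.26665571300284 M [-1.1  3.7  0.2] w -0.12923064910162796 t 4.6
```

View pics/t2c.png

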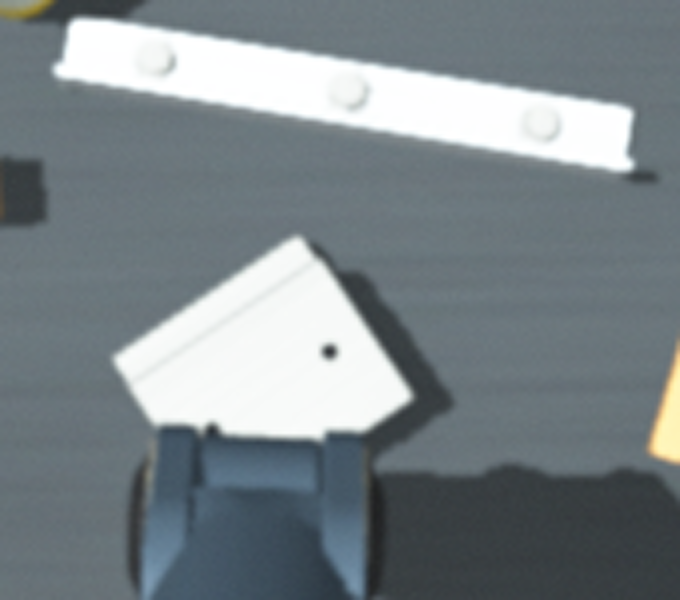

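>>> step_arm:
  commands:
    - {"dx":-0.012,"dy":-0.01,"dz":0.012,"roll":0}
    - {"dx":0,"dy":-0.045,"dz":0,"roll":0}
    - {"dx":0,"dy":-0.03,"dz":0,"roll":0}
    - {"dx":0.01,"dy":0,"dz":-0.058,"roll":0}
    - {"dx":0.01,"dy":0,"dz":-0.058,"roll":0}
    - {"dx":0.01,"dy":0,"dz":-0.058,"roll":0}
    - {"dx":0.01,"dy":0,"dz":-0.01,"roll":0}
    - {"dx":0,"dy":0,"dz":0,"roll":0}

```text
clock: 5.6
tool_pos: [664.2, 35.9, 101.2]
ee_rot: [-0.542, 0.542, 0.455, -0.454]
ft_force: [-0.9, 0.1, -0.4]
gripper_width: 0.0
```

```bash
python3 -c "
from h import *
look('t3')"
```

```text
step_right [ 446.7 -232.5] 0.59
fence xy [-48.9  40.2] z 100.97752623522128 relyaw 0.007433858264093374 F [-0.4 -0.1] -0.3785906460850298 M [ 0. -0. -0.] w 0.07826411179242865 t 5.85
```

View pics/t3c.png

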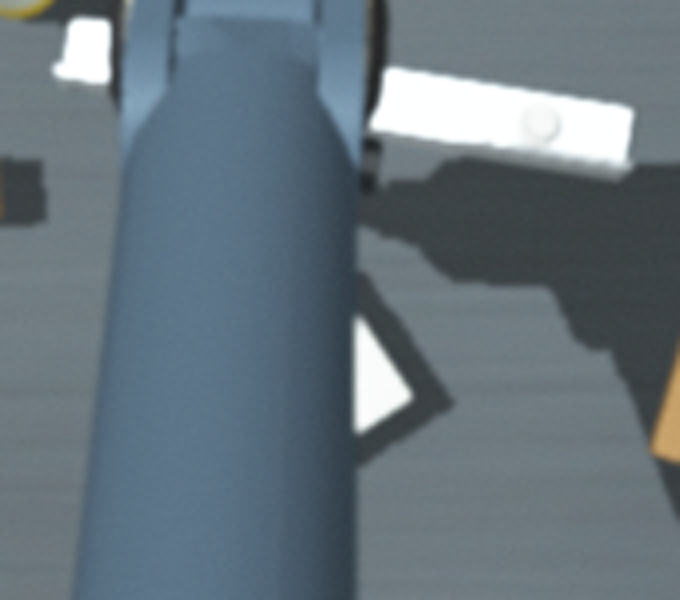

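>>> step_arm:
  commands:
    - {"dx":0,"dy":0.043,"dz":0,"roll":0}
    - {"dx":0,"dy":0.043,"dz":0,"roll":0}
    - {"dx":0,"dy":0,"dz":0,"roll":0}
    - {"dx":-0.0035,"dy":0,"dz":0.0035,"roll":0}
    - {"dx":-0.0035,"dy":0,"dz":0.0035,"roll":0}
    - {"dx":-0.0035,"dy":0,"dz":0.0035,"roll":0}
    - {"dx":-0.0035,"dy":0,"dz":0.0035,"roll":0}
    - {"dx":-0.0035,"dy":0,"dz":0.0035,"roll":0}
    - {"dx":-0.0035,"dy":0,"dz":0.004,"roll":0}
    - {"dx":-0.0035,"dy":0,"dz":0.004,"roll":0}

```text
clock: 7.1
tool_pos: [641.1, 17.0, 16.3]
ee_rot: [-0.539, 0.545, 0.459, -0.45]
ft_force: [11.7, 2.3, -5.8]
gripper_width: -0.3
```

```bash
python3 -c "
from h import *
look('s4','scene')"
```

```text
block [557.1  34.6] 0.76
step_right [639.3   3. ] 0.59
block_mid [555.8  33.1] 0.97
net: rel yaw 38.42892057356441 fence pos [-151.8   20.5] res [1.7 3.4 2.3]
fence xy [-68.   18.2] z 16.09307278690134 relyaw 0.06476992215604582 F [10.5  3.8] -4.5821090499738 M [ 0.4 -2.2 -0. ] w 0.22397687216676046 t 7.35
```

View pics/s4.png

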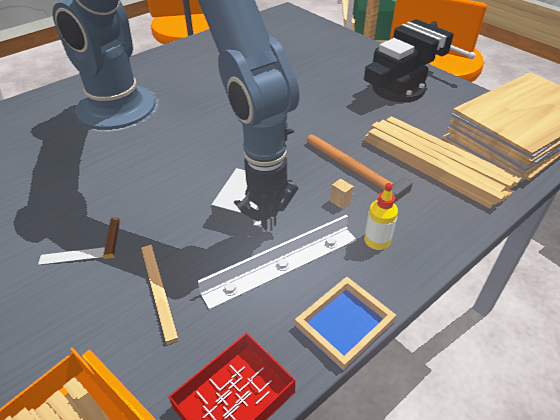

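>>> step_arm:
  commands:
    - {"dx":-0.002,"dy":0,"dz":0.0045,"roll":0}
    - {"dx":-0.002,"dy":0,"dz":0.0045,"roll":0}
    - {"dx":-0.002,"dy":0,"dz":0.0045,"roll":0}
    - {"dx":-0.002,"dy":0,"dz":0.0045,"roll":0}
    - {"dx":-0.002,"dy":0,"dz":0.0045,"roll":0}
    - {"dx":-0.002,"dy":0,"dz":0.0045,"roll":0}

```text
clock: 8.1
tool_pos: [614.3, 6.6, 16.9]
ee_rot: [-0.537, 0.547, 0.458, -0.449]
ft_force: [13.6, -1.5, -5.9]
gripper_width: 0.1
```

```bash
python3 -c "
from h import *
look('s5','scene')"
```

```text
block [532.9  33.4] 0.6
step_right [608.4  -8.2] 0.81
block_mid [537.2  31.4] 0.88
net: rel yaw 29.887231424404398 fence pos [-174.1   15.5] res [2.6 0.4 2.2]
fence xy [-92.8   4.1] z 16.810853036102994 relyaw -0.0024162177854805122 F [12.8  0.6] -3.2976831101500976 M [-0.4 -2.6  0. ] w 0.006193862089590473 t 8.35
```

>>> step_arm:
  commands:
    - {"dx":0.004,"dy":-0.01,"dz":-0.012,"roll":0}
    - {"dx":0,"dy":-0.045,"dz":0,"roll":0}
    - {"dx":0,"dy":-0.03,"dz":0,"roll":0}
    - {"dx":0.003,"dy":0,"dz":0.058,"roll":0}
    - {"dx":0.003,"dy":0,"dz":0.058,"roll":0}
    - {"dx":0.003,"dy":0,"dz":0.058,"roll":0}
    - {"dx":0.0,"dy":0,"dz":0.008,"roll":0}
    - {"dx":0,"dy":0,"dz":0,"roll":0}

```text
clock: 9.35
tool_pos: [441.1, 51.0, 100.1]
ee_rot: [-0.542, 0.542, 0.454, -0.453]
ft_force: [0.4, 0.2, 0.2]
gripper_width: 0.0
```

```bash
python3 -c "
from h import *
look('t6')"
```

```text
block [533.7  34.2] 0.8
step_left [563.1 108.2] 0.79
step_right [608.8 -10.9] 0.88
block_mid [532.1  25.7] 0.64
net: rel yaw 30.752106167889192 fence pos [-175.1   12.6] res [4.6 0.7 2.1 4.2]
fence xy [-269.   17.] z 99.55882558266566 relyaw -0.029643588050959124 F [-0.1  0.1] 0.3883107129054348 M [ 0. -0. -0.] w -0.3870137310919403 t 9.6
```

View pics/t6c.png

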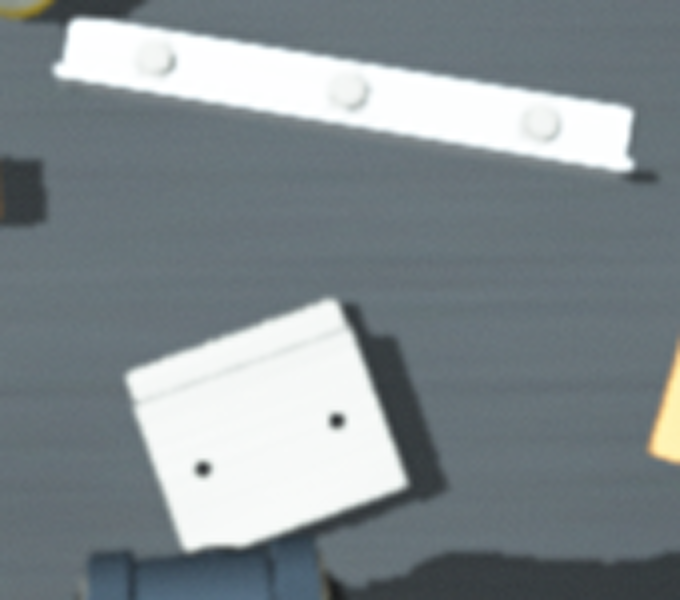

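>>> step_arm:
  commands:
    - {"dx":0,"dy":0.043,"dz":0,"roll":0}
    - {"dx":0,"dy":0.042,"dz":0,"roll":0}
    - {"dx":0,"dy":0,"dz":0,"roll":0}
    - {"dx":0.0025,"dy":0,"dz":-0.0045,"roll":0}
    - {"dx":0.0025,"dy":0,"dz":-0.0045,"roll":0}
    - {"dx":0.0025,"dy":0,"dz":-0.0045,"roll":0}
    - {"dx":0.0025,"dy":0,"dz":-0.0045,"roll":0}
    - {"dx":0.0025,"dy":0,"dz":-0.0045,"roll":0}
    - {"dx":0.002,"dy":0,"dz":-0.0045,"roll":0}
    - {"dx":0.002,"dy":0,"dz":-0.0045,"roll":0}
    - {"dx":0.002,"dy":0,"dz":-0.0045,"roll":0}

```text
clock: 10.98
tool_pos: [466.3, 62.9, 13.3]
ee_rot: [0.548, -0.536, -0.447, 0.461]
ft_force: [-24.0, 2.3, 17.2]
gripper_width: -0.1
```

```bash
python3 -c "
from h import *
look('t7')"
```

```text
block [546.6  28.9] 0.98
step_left [580.8 100.4] 0.7
step_right [611.9 -17.4] 0.64
block_mid [699.2 -13.9] 0.75
net: rel yaw 43.068599915423505 fence pos [-119.6    2.2] res [ 44.4  19.9  54.9 115.1]
fence xy [-245.4   34.5] z 13.27571836790322 relyaw 0.16601119912084528 F [-18.9  -0.1] 9.46812546207934 M [0.6 3.6 0.1] w 0.11583636000335559 t 11.225
```

View pics/t7c.png

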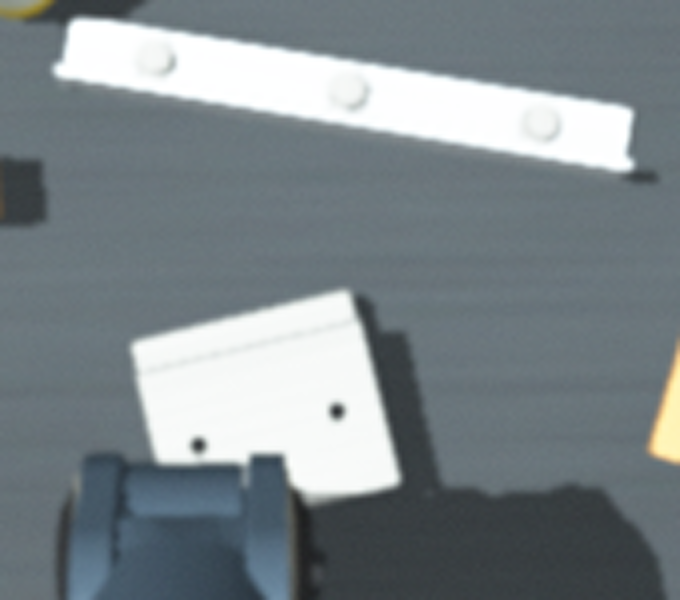

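>>> step_arm:
  commands:
    - {"dx":0.0015,"dy":0,"dz":-0.005,"roll":0}
    - {"dx":0.0015,"dy":0,"dz":-0.005,"roll":0}
    - {"dx":0.0015,"dy":0,"dz":-0.005,"roll":0}
    - {"dx":0.0015,"dy":0,"dz":-0.005,"roll":0}
    - {"dx":0.0015,"dy":0,"dz":-0.005,"roll":0}

```text
clock: 11.85
tool_pos: [494.1, 68.5, 13.1]
ee_rot: [0.547, -0.535, -0.449, 0.461]
ft_force: [-20.8, 7.2, 9.4]
gripper_width: -0.3
```

```bash
python3 -c "
from h import *
look('t8')"
```

```text
block [564.6  26.7] 0.82
step_left [610.9  88.7] 0.94
step_right [624.9 -35.7] 0.66
block_mid [563.6  19. ] 0.59
net: rel yaw 15.923012465848803 fence pos [-144.3   10.3] res [4.9 1.5 1.  2.9]
fence xy [-219.1   44.4] z 13.196146722435808 relyaw 0.2524003828764734 F [-16.6   3.4] 4.352587199858106 M [1.2 3.1 0.1] w 0.03694473980890987 t 12.1
```

View pics/t8c.png

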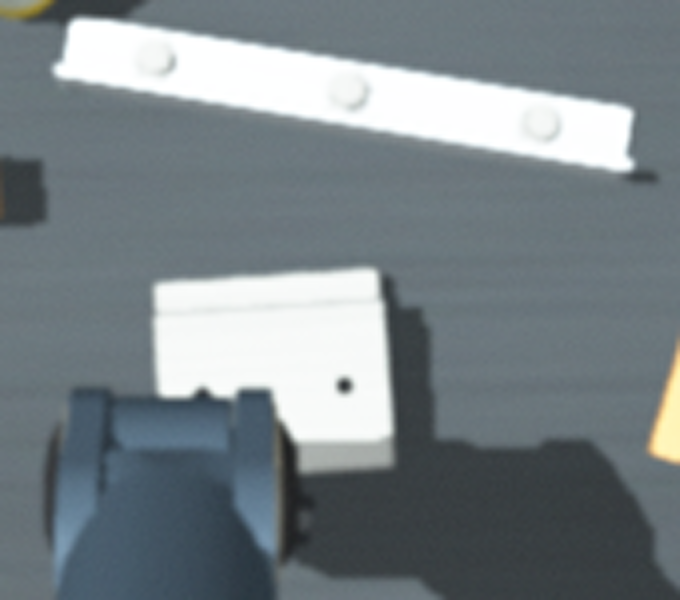

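>>> step_arm:
  commands:
    - {"dx":0.0,"dy":-0.01,"dz":0.014,"roll":0}
    - {"dx":0,"dy":-0.045,"dz":0,"roll":0}
    - {"dx":0,"dy":-0.03,"dz":0,"roll":0}
    - {"dx":-0.019,"dy":0,"dz":-0.057,"roll":0}
    - {"dx":-0.019,"dy":0,"dz":-0.057,"roll":0}
    - {"dx":-0.02,"dy":0,"dz":-0.057,"roll":0}
    - {"dx":0,"dy":0,"dz":0,"roll":0}

```text
clock: 12.98
tool_pos: [653.9, -23.5, 101.2]
ee_rot: [-0.541, 0.546, 0.453, -0.451]
ft_force: [-0.3, -0.2, 0.1]
gripper_width: 0.1
```

```bash
python3 -c "
from h import *
look('s9','scene')"
```

```text
block [562.5  26.7] 0.56
step_left [614.9  92.9] 0.83
step_right [622.1 -34.7] 0.79
net: rel yaw 13.270859996150671 fence pos [-145.5   14.6] res [0.8 1.2 1.7]
fence xy [-53.4 -13.7] z 99.95476260949118 relyaw 0.10486215786286834 F [-0.7 -0.9] 0.9072742309108519 M [-0. -0.  0.] w -0.15495054327515673 t 13.225
```

View pics/s9.png

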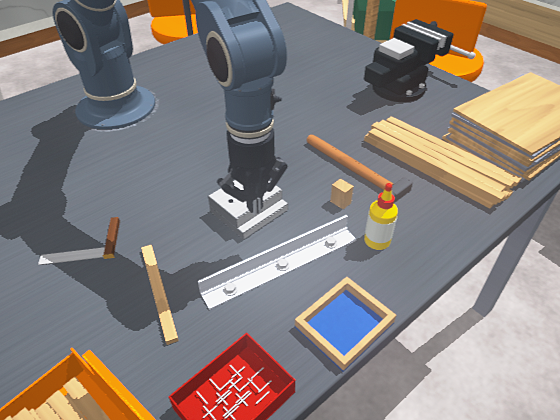

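>>> step_arm:
  commands:
    - {"dx":0,"dy":0.043,"dz":0,"roll":0}
    - {"dx":0,"dy":0.042,"dz":0,"roll":0}
    - {"dx":0,"dy":0,"dz":0,"roll":0}
    - {"dx":-0.001,"dy":0,"dz":0.005,"roll":0}
    - {"dx":-0.001,"dy":0,"dz":0.005,"roll":0}
    - {"dx":-0.001,"dy":0,"dz":0.005,"roll":0}
    - {"dx":-0.001,"dy":0,"dz":0.005,"roll":0}
    - {"dx":-0.001,"dy":0,"dz":0.005,"roll":0}
    - {"dx":-0.001,"dy":0,"dz":0.005,"roll":0}
    - {"dx":-0.001,"dy":0,"dz":0.005,"roll":0}

```text
clock: 14.48
tool_pos: [620.4, -22.4, 16.5]
ee_rot: [-0.538, 0.547, 0.457, -0.45]
ft_force: [12.0, -5.7, -6.3]
gripper_width: 0.4
```

```bash
python3 -c "
from h import *
look('s10','scene')"
```

```text
block [555.9  26.8] 0.84
step_left [613.9  88.9] 0.79
step_right [608.1 -38.4] 0.72
net: rel yaw 7.793174365668815 fence pos [-152.7   14.3] res [0.5 1.5 1. ]
fence xy [-81.5 -23.6] z 16.354892223220116 relyaw -0.04735150326983728 F [10.1 -2.5] -4.907567489203179 M [-0.9 -2.1  0.1] w -0.34837003577992315 t 14.725
```

View pics/s10.png

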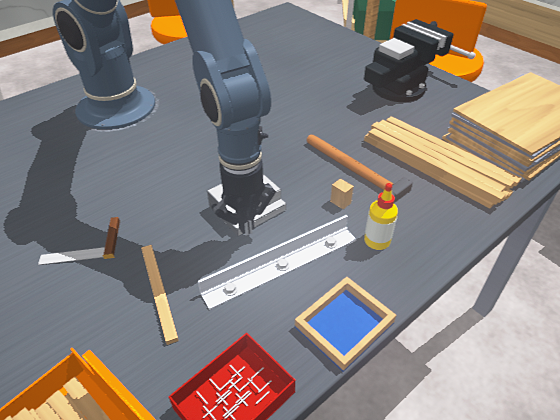

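>>> step_arm:
  commands:
    - {"dx":-0.001,"dy":0,"dz":0.005,"roll":0}
    - {"dx":-0.001,"dy":0,"dz":0.005,"roll":0}
    - {"dx":-0.001,"dy":0,"dz":0.005,"roll":0}

```text
clock: 15.1
tool_pos: [605.3, -23.5, 16.5]
ee_rot: [-0.538, 0.547, 0.456, -0.45]
ft_force: [11.5, -5.5, -5.1]
gripper_width: -0.3
```

```bash
python3 -c "
from h import *
look('s11','scene')"
```

```text
block [547.6  34.5] 0.93
step_left [607.8  83.4] 0.75
step_right [593.7 -36.9] 0.61
block_mid [546.2  33. ] 0.87
net: rel yaw 2.276077252107238 fence pos [-162.9   17.5] res [2.4 3.7 1.3 0.8]
fence xy [-96.2 -27.2] z 16.42931517536226 relyaw -0.07319845181287121 F [10.4 -3.4] -3.5169055440022152 M [-1.2 -2.   0. ] w -0.20503015633316998 t 15.35
```

>>> step_arm:
  commands:
    - {"dx":0.0,"dy":-0.01,"dz":-0.014,"roll":0}
    - {"dx":0,"dy":-0.045,"dz":0,"roll":0}
    - {"dx":0,"dy":-0.03,"dz":0,"roll":0}
    - {"dx":0.014,"dy":0,"dz":0.06,"roll":0}
    - {"dx":0.015,"dy":0,"dz":0.06,"roll":0}
    - {"dx":0.015,"dy":0,"dz":0.06,"roll":0}
    - {"dx":0,"dy":0,"dz":0,"roll":0}

```text
clock: 16.23
tool_pos: [437.8, 54.2, 99.3]
ee_rot: [0.543, -0.54, -0.454, 0.456]
ft_force: [1.3, -0.6, -0.5]
gripper_width: 0.2
```

```bash
python3 -c "
from h import *
look('t12')"
```

```text
block [546.1  31.1] 0.58
step_left [610.3  84.4] 0.76
step_right [590.5 -40.7] 0.81
block_mid [546.3  28.9] 0.68
net: rel yaw 1.3282017535463577 fence pos [-163.    15.4] res [0.9 1.  0.7 1.3]
fence xy [-266.6   18.9] z 100.00963738604423 relyaw -0.05087718549546594 F [0.3 0. ] 0.24533992245849318 M [-0. -0. -0.] w 0.21843979934795452 t 16.475
```

View pics/t12c.png

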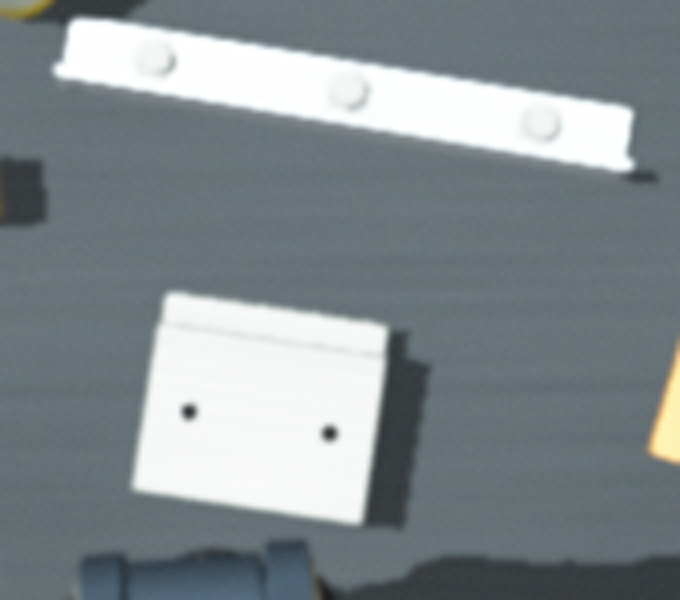

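>>> step_arm:
  commands:
    - {"dx":-0.003,"dy":0,"dz":0,"roll":0}
    - {"dx":0,"dy":0,"dz":0,"roll":0}
    - {"dx":0,"dy":0,"dz":0,"roll":0}
    - {"dx":0,"dy":0,"dz":0,"roll":0}
    - {"dx":0,"dy":0.047,"dz":0,"roll":0}
    - {"dx":0,"dy":0.047,"dz":0,"roll":0}
    - {"dx":0,"dy":0,"dz":0,"roll":0}
    - {"dx":0,"dy":0,"dz":-0.012,"roll":0}
    - {"dx":0,"dy":0,"dz":-0.01,"roll":0}
    - {"dx":0,"dy":0,"dz":-0.005,"roll":0}
    - {"dx":0,"dy":0,"dz":-0.005,"roll":0}
  hand: 0

```text
clock: 17.85
tool_pos: [474.9, 43.9, 6.3]
ee_rot: [-0.542, 0.543, 0.454, -0.453]
ft_force: [0.2, 0.9, 0.5]
gripper_width: 85.1
```

```bash
python3 -c "
from h import *
look('s13','scene')
im=viewer.grab_frame('wrist'); cv2.imwrite('pics/w13.png',im[:,:,::-1])"
```

```text
block [546.5  36. ] 0.73
step_left [609.4  87.6] 0.9
step_right [589.8 -37.6] 0.87
block_mid [545.2  31.4] 0.68
net: rel yaw 1.2211649898040413 fence pos [-164.1   18.7] res [2.5 0.8 1.  2.3]
fence xy [-236.7   16. ] z 5.48321068391253 relyaw 0.02255341032754643 F [1. 1.] -0.021126211016382488 M [-0.  0. -0.] w 85.47817712627283 t 18.1
```

View pics/s13.png

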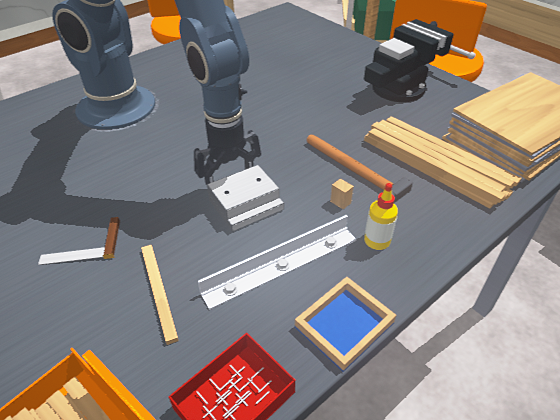

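View pics/w13.png

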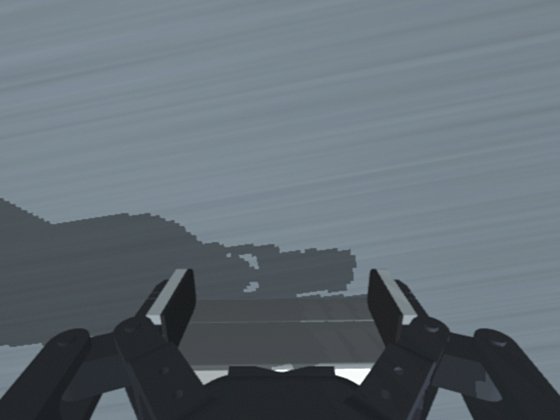

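>>> step_arm:
  commands:
    - {"dx":0,"dy":0,"dz":-0.006,"roll":0}
    - {"dx":0,"dy":0,"dz":-0.006,"roll":0}
    - {"dx":0,"dy":0,"dz":-0.006,"roll":0}
    - {"dx":0,"dy":0,"dz":-0.006,"roll":0}
    - {"dx":0,"dy":0,"dz":-0.006,"roll":0}
    - {"dx":0,"dy":0,"dz":-0.006,"roll":0}

```text
clock: 18.9
tool_pos: [494.8, 40.1, 3.4]
ee_rot: [0.549, -0.534, -0.447, 0.462]
ft_force: [-27.0, 6.5, 20.6]
gripper_width: 85.5
```

```bash
python3 -c "
from h import *
look('t14')"
```

```text
block [612.  295.3] 0.53
step_left [624.2  78.3] 0.63
step_right [606.7 -43. ] 0.76
block_mid [560.9  22.8] 0.96
net: rel yaw -33.83018845391953 fence pos [-142.2   97.6] res [190.3  53.7  73.4  87.1]
fence xy [-212.4   15.9] z 3.4448724070293286 relyaw 0.18565137391020414 F [-21.1   1.1] 13.087485006625396 M [0.9 3.7 0.1] w 85.54257177244843 t 19.15
```

View pics/t14c.png

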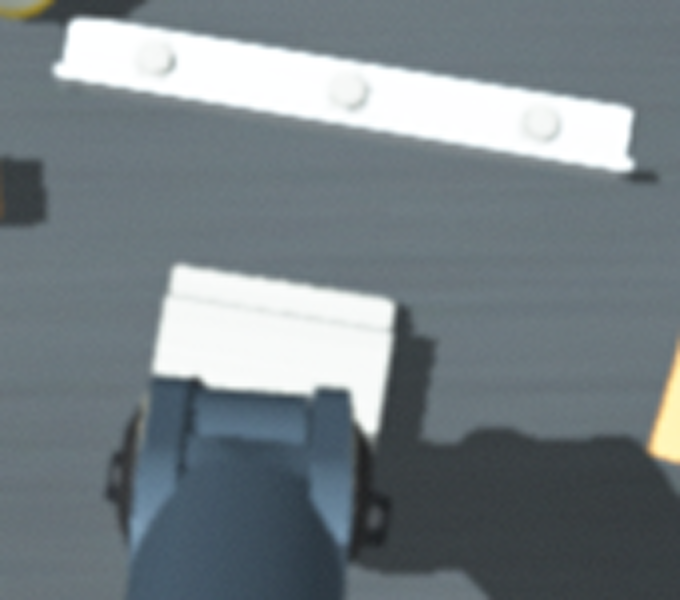

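>>> step_arm:
  commands:
    - {"dx":0,"dy":-0.0003,"dz":-0.007,"roll":0}
    - {"dx":0,"dy":-0.0003,"dz":-0.007,"roll":0}
    - {"dx":0,"dy":-0.0003,"dz":-0.007,"roll":0}
    - {"dx":0,"dy":-0.0003,"dz":-0.007,"roll":0}
    - {"dx":0,"dy":-0.0003,"dz":-0.007,"roll":0}
    - {"dx":0,"dy":-0.0003,"dz":-0.007,"roll":0}
    - {"dx":0,"dy":0,"dz":-0.007,"roll":0}
    - {"dx":0,"dy":0,"dz":-0.007,"roll":0}
    - {"dx":0,"dy":0,"dz":-0.007,"roll":0}
    - {"dx":0,"dy":0,"dz":-0.007,"roll":0}
    - {"dx":0,"dy":0,"dz":-0.007,"roll":0}

```text
clock: 20.52
tool_pos: [573.0, 25.6, 3.6]
ee_rot: [0.549, -0.535, -0.447, 0.461]
ft_force: [-19.8, 3.7, 5.1]
gripper_width: 85.5
```

```bash
python3 -c "
from h import *
look('t15')"
```

```text
block [637.1  14. ] 0.78
step_left [702.6  64.2] 0.9
step_right [683.5 -59.5] 0.73
block_mid [636.4   8.8] 0.95
net: rel yaw 1.3210761289228667 fence pos [-69.4  12.8] res [2.9 0.9 1.1 2.7]
fence xy [-133.    15.6] z 3.6202063131868174 relyaw 0.08809913356351728 F [-12.5  -0.1] -2.9479788456896605 M [ 0.5  2.4 -0. ] w 85.32188700930249 t 20.775
```

View pics/t15c.png

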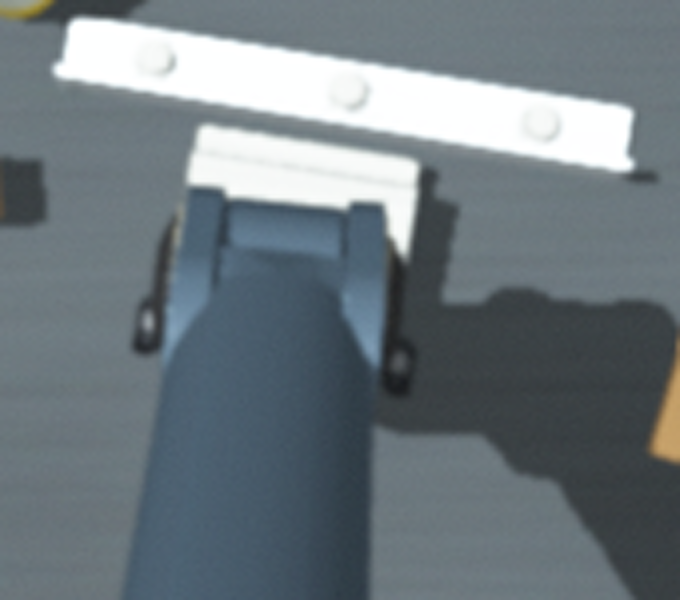

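>>> step_arm:
  commands:
    - {"dx":0,"dy":0,"dz":-0.004,"roll":0}
    - {"dx":0,"dy":0,"dz":-0.003,"roll":0}
    - {"dx":0,"dy":0,"dz":-0.002,"roll":0}
    - {"dx":0,"dy":0,"dz":-0.002,"roll":0}

```text
clock: 21.28
tool_pos: [583.7, 23.7, 3.6]
ee_rot: [0.549, -0.535, -0.447, 0.461]
ft_force: [-21.4, 3.3, 3.8]
gripper_width: 85.3
```

>>> step_arm:
  commands:
    - {"dx":0,"dy":0,"dz":-0.002,"roll":0}
    - {"dx":0,"dy":0,"dz":0,"roll":0}

```text
clock: 21.52
tool_pos: [584.9, 23.6, 3.6]
ee_rot: [0.549, -0.535, -0.447, 0.461]
ft_force: [-23.3, 4.1, 6.4]
gripper_width: 85.4
```

>>> step_arm:
  commands:
    - {"dx":0,"dy":0,"dz":-0.002,"roll":0}
    - {"dx":0,"dy":0,"dz":0,"roll":0}

```text
clock: 21.78
tool_pos: [584.7, 23.6, 3.6]
ee_rot: [0.551, -0.533, -0.446, 0.462]
ft_force: [-27.5, 4.6, 11.6]
gripper_width: 85.2
```

```bash
python3 -c "
from h import *
fpos()"
```

```text
fence xy [-123.8   15.7] z 3.6111227738958585 relyaw 0.09652027729207191 F [-27.9  -0.4] 11.641739484098444 M [ 0.8  4.8 -0. ] w 85.16068945879732 t 21.775
```

>>> step_arm:
  commands:
    - {"dx":0,"dy":0,"dz":-0.002,"roll":0}
    - {"dx":0,"dy":0,"dz":-0.001,"roll":0}
    - {"dx":0,"dy":0,"dz":0,"roll":0}

```text
clock: 22.15
tool_pos: [584.5, 23.6, 3.6]
ee_rot: [0.552, -0.532, -0.444, 0.464]
ft_force: [-34.1, 6.2, 18.8]
gripper_width: 85.4
```

>>> step_arm:
  commands:
    - {"dx":0,"dy":0,"dz":-0.002,"roll":0}
    - {"dx":0,"dy":0,"dz":-0.001,"roll":0}
    - {"dx":0,"dy":0,"dz":0,"roll":0}

```text
clock: 22.52
tool_pos: [584.3, 23.7, 3.7]
ee_rot: [0.554, -0.53, -0.443, 0.465]
ft_force: [-41.8, 6.7, 25.9]
gripper_width: 85.5
```

```bash
python3 -c "
from h import *
look('t16'); look('s16','scene')"
```

```text
step_left [713.   62.7] 0.87
step_right [694.4 -60.9] 0.82
net: rel yaw 1.6420348765417572 fence pos [-57.7  12.9] res [0. 0.]
fence xy [-124.3   15.7] z 3.62692571183193 relyaw 0.1093676052928032 F [-42.1  -1.7] 25.779155905194443 M [ 1.2  7.4 -0.2] w 85.54869217670131 t 22.775
block [648.3  13.6] 0.87
step_left [718.7  61.8] 0.67
step_right [695.  -60.1] 0.57
block_mid [652.8  10.1] 0.64
net: rel yaw -0.8176017273751999 fence pos [-55.8  15.8] res [3.9 1.2 1.3 1.9]
fence xy [-124.2   15.7] z 3.642787324282304 relyaw 0.11104786385200782 F [-42.2  -0.8] 26.610956779742033 M [ 1.2  7.4 -0.2] w 85.50196439291031 t 23.025
```

View pics/t16c.png

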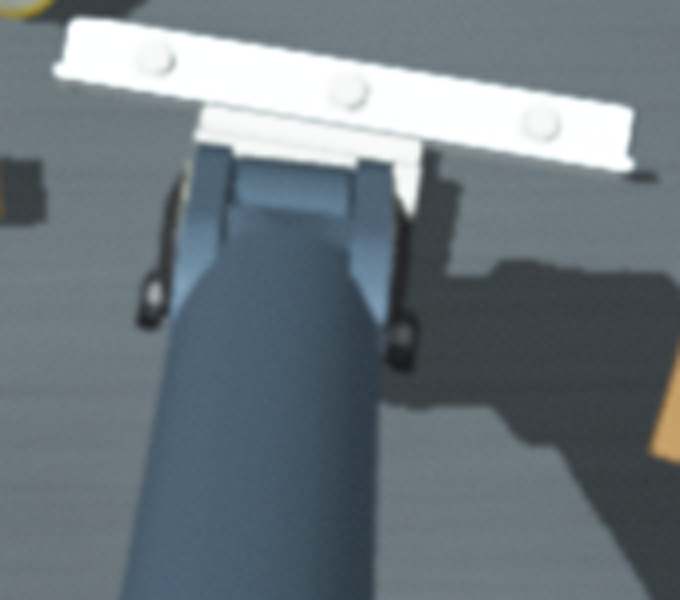

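View pics/s16.png

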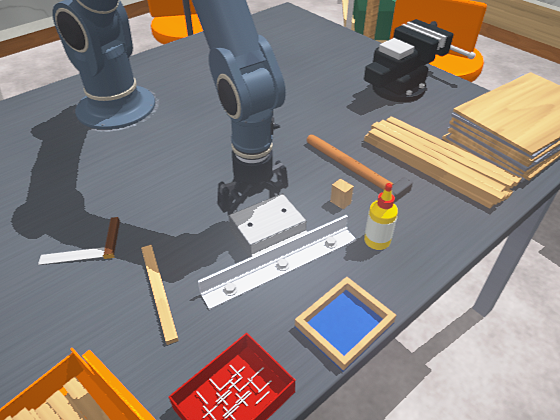

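>>> step_arm:
  commands:
    - {"dx":0,"dy":0,"dz":0.005,"roll":0}
    - {"dx":0,"dy":0,"dz":0.005,"roll":0}
    - {"dx":0,"dy":0,"dz":0.03,"roll":0}
    - {"dx":0,"dy":-0.02,"dz":0.05,"roll":0}
    - {"dx":0,"dy":0,"dz":0.03,"roll":0}
    - {"dx":0,"dy":0,"dz":0,"roll":0}

```text
clock: 23.78
tool_pos: [485.7, 41.8, 27.3]
ee_rot: [0.543, -0.542, -0.454, 0.454]
ft_force: [-0.2, 0.1, -0.0]
gripper_width: 85.8
```

>>> step_arm:
  commands:
    - {"dx":0,"dy":0,"dz":0,"roll":0}
    - {"dx":0,"dy":0,"dz":0,"roll":0}
    - {"dx":0,"dy":0,"dz":0,"roll":0}
  hand: 1

```text
clock: 24.15
tool_pos: [488.6, 41.1, 27.2]
ee_rot: [-0.542, 0.543, 0.454, -0.453]
ft_force: [-0.5, -0.2, -0.3]
gripper_width: 32.1
```

```bash
python3 -c "
from h import *
look('t17')
im=cv2.imread('pics/t17.png');cv2.imwrite('pics/t17z.png',cv2.resize(im[130:210,225:385],None,fx=5,fy=5,interpolation=cv2.INTER_CUBIC))"
```

```text
block [713.2  63.4] 0.61
step_left [714.2  65.3] 0.6
step_right [695.2 -58.7] 0.94
block_mid [647.5   6.4] 0.92
net: rel yaw -7.641484581458677 fence pos [-44.2  34. ] res [59.  24.1 10.8 28.3]
fence xy [-222.2   16. ] z 27.22244929793079 relyaw 0.014037925356575442 F [1.  0.2] -0.2926161400065918 M [-0. -0. -0.] w -0.05044348434751186 t 24.4
```

View pics/t17z.png

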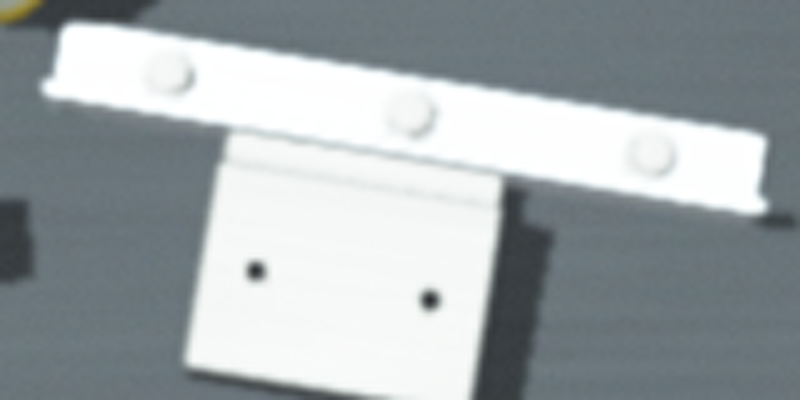

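>>> step_arm:
  commands:
    - {"dx":-0.002,"dy":0.013,"dz":-0.03,"roll":0}
    - {"dx":0,"dy":0,"dz":-0.03,"roll":0}
    - {"dx":0,"dy":0,"dz":-0.025,"roll":0}
    - {"dx":0,"dy":0,"dz":-0.008,"roll":0}
    - {"dx":0,"dy":0,"dz":-0.003,"roll":0}
    - {"dx":0,"dy":0,"dz":-0.002,"roll":0}
    - {"dx":0,"dy":0,"dz":-0.002,"roll":0}

```text
clock: 25.28
tool_pos: [585.2, 22.0, 14.3]
ee_rot: [0.543, -0.542, -0.454, 0.454]
ft_force: [-0.5, 0.0, -0.4]
gripper_width: 0.0
```

>>> step_arm:
  commands:
    - {"dx":0,"dy":0,"dz":-0.002,"roll":0}
    - {"dx":0,"dy":0,"dz":-0.002,"roll":0}
    - {"dx":0,"dy":0,"dz":0,"roll":0}

```text
clock: 25.65
tool_pos: [585.4, 22.0, 13.8]
ee_rot: [0.545, -0.54, -0.452, 0.456]
ft_force: [-10.0, 1.8, 6.5]
gripper_width: -0.2
```

```bash
python3 -c "
from h import *
fpos()"
```

```text
fence xy [-122.9   14.2] z 13.788052855710342 relyaw 0.05920725421077577 F [-10.2   0. ] 6.467787060158069 M [ 0.3  1.7 -0. ] w -0.18730305700041072 t 25.65
```

>>> step_arm:
  commands:
    - {"dx":0,"dy":0,"dz":-0.003,"roll":0}
    - {"dx":0,"dy":0,"dz":-0.003,"roll":0}
    - {"dx":0,"dy":0,"dz":0,"roll":0}

```text
clock: 26.02
tool_pos: [585.0, 22.0, 12.9]
ee_rot: [0.548, -0.536, -0.449, 0.459]
ft_force: [-21.6, 3.0, 16.6]
gripper_width: -0.2
```

>>> step_arm:
  commands:
    - {"dx":0,"dy":0,"dz":-0.003,"roll":0}
    - {"dx":0,"dy":0,"dz":-0.003,"roll":0}
    - {"dx":0,"dy":0,"dz":0,"roll":0}

```text
clock: 26.4
tool_pos: [584.7, 22.0, 12.0]
ee_rot: [0.551, -0.532, -0.446, 0.463]
ft_force: [-33.7, 5.9, 23.3]
gripper_width: 0.1
```

>>> step_arm:
  commands:
    - {"dx":0,"dy":0,"dz":0.006,"roll":0}
    - {"dx":0,"dy":0,"dz":0.01,"roll":0}
    - {"dx":0,"dy":0,"dz":0.04,"roll":0}
    - {"dx":0,"dy":-0.03,"dz":0.05,"roll":0}
    - {"dx":0,"dy":-0.05,"dz":0.03,"roll":0}
    - {"dx":0,"dy":-0.05,"dz":0,"roll":0}
    - {"dx":0,"dy":0,"dz":0,"roll":0}

```text
clock: 27.28
tool_pos: [471.2, 43.4, 148.4]
ee_rot: [-0.541, 0.544, 0.457, -0.45]
ft_force: [-0.7, -0.6, -0.3]
gripper_width: -0.1
```

```bash
python3 -c "
from h import *
look('t18')
im=cv2.imread('pics/t18.png');cv2.imwrite('pics/t18z.png',cv2.resize(im[130:230,225:385],None,fx=5,fy=5,interpolation=cv2.INTER_CUBIC))
for t in ['offcut','strip','square','hammer']:
    r=viewer.landmark_of('top',t); print(t,[(np.round(a['centre'],1),round(a['confidence'],2)) for a in r[:1]])
look('s18','scene')
im=cv2.imread('pics/s18.png');cv2.imwrite('pics/s18z.png',cv2.resize(im[180:310,190:360],None,fx=4.5,fy=4.5,interpolation=cv2.INTER_CUBIC))
"
```

```text
block [650.7  13.2] 0.69
step_right [695.3 -61.2] 0.71
block_mid [647.8   9.6] 0.68
net: rel yaw 1.2390777073841708 fence pos [-57.5  14.5] res [2.7 1.8 2.2]
fence xy [-242.9   13.7] z 143.13462656268285 relyaw 0.00902481091475238 F [-0.3 -0.1] -0.3705562234829734 M [-0.   0.  -0.1] w -0.12247790471777367 t 27.525
offcut [(array([673. , 194.8,   1.3]), 0.77)]
strip [(array([ 622.3, -229.2,    0.5]), 0.91)]
square [(array([ 446.9, -231. ,    1.2]), 0.67)]
hammer [(array([610.7, 298.3,  -0.6]), 0.6)]
block [652.6  13. ] 0.93
step_left [714.6  64.4] 0.66
step_right [693.3 -57.3] 0.61
block_mid [654.8   9.9] 0.86
net: rel yaw 0.5366510052395821 fence pos [-55.9  16.3] res [1.3 1.8 2.6 3.8]
fence xy [-242.3   14. ] z 144.12585928410564 relyaw 0.01166836631955448 F [-0.5 -0.4] 0.8878522996586182 M [-0. -0. -0.] w -0.32024723389817994 t 27.975
```

View pics/t18z.png

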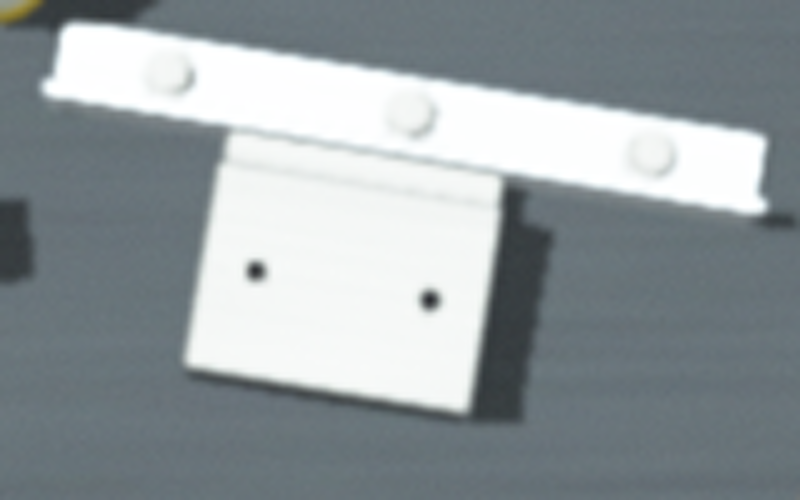

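View pics/s18z.png

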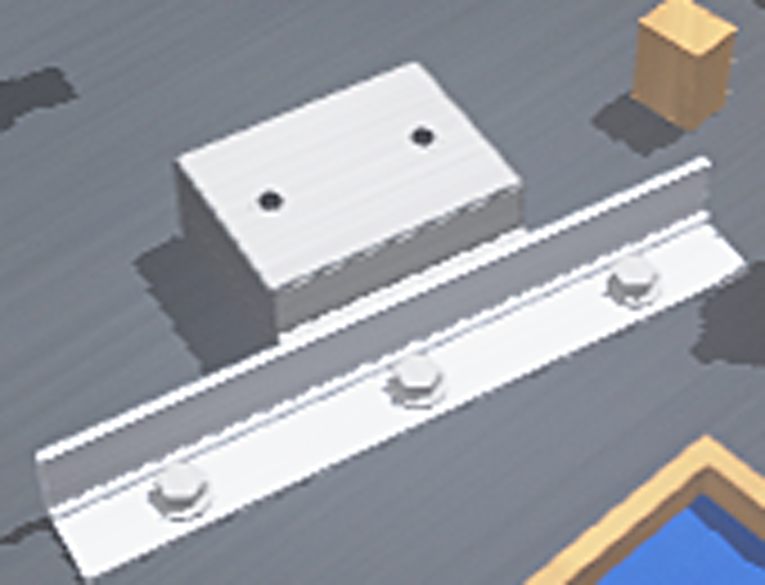

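```bash
python3 -c "
from rig import bot
print(bot.close_job())"
```

```text
the job is handed in; nothing more can be done
None
```

The block's foot is pushed up against the fence and its stepped side faces it squarely. I handed the job in at about 28 s.

- **Turning:** I pushed alternate corners with closed fingertips, four pushes in all. That brought the block from about 53° off to about 1°. Its centre strayed at most about 20 mm at the points I measured.
- **Pushing up:** I slid it to the fence with the two open fingertips. I then pressed at the middle of its back with closed fingertips, up to about 34 N at the wrist, and it did not move any further. The highest wrist force I read was about 50 N.
- **Square and flush:** In the last top picture, the step edge and the tapped-hole line run parallel to the fence. The scene picture shows the foot along the fence face. The block's centre is about 14 mm from the fence's middle, so both ends lie well inside its length.
- **Other things:** The offcut, strip, square and hammer read within about 4 mm of where they started, which is the detector's own error. I did not measure the glue bottle, but nothing went near it. The robot was clear of everything at hand-in.

**Disagreements in the checks:** The network readings gave 0.5° to 1.2° of leftover yaw, and the block's back edge read about 0.7° off in the picture. The networks also put the foot up to 2.5 mm short of the fence. All of this is within their error, and the firm stop under force says the foot is seated.

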